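Sort tube adapters by trying them on a stepped plug gauge

TASK

Two centrifuge tube adapters, alike outside, are standing mouth down on the drying mat, one bored for the thick conical tubes and one for the thin tubes. Take them one at a time: slide the adapter mouth down over the stepped gauge pin, without forcing it, as far as it will go, then stand it, still mouth down, in the empty compartment of the right tray before you take the other one. An adapter that goes right home on the gauge's base belongs in the tray with the thick conical tubes, one that stops at the pin's shoulder in the tray with the thin tubes; leave everything else on the bench where it is.

Things in the scene. Friction and masses are not known exactly. Their poses are not given: they have to be found in the camera images.
- adapter_1: A white plastic centrifuge tube adapter: a round cup 44 mm in outer diameter and 90 mm tall, standing mouth down (closed end up, with a 10 mm dimple in its middle). Blind bore 78 mm deep from the mouth; the bore is 33 mm in one adapter and 27 mm in the other, and nothing outside tells which. About 0.1 kg. Origin: centre of the mouth rim (the underside); z points up to the closed end.
- adapter_2: A white plastic centrifuge tube adapter: a round cup 44 mm in outer diameter and 90 mm tall, standing mouth down (closed end up, with a 10 mm dimple in its middle). Blind bore 78 mm deep from the mouth; the bore is 33 mm in one adapter and 27 mm in the other, and nothing outside tells which. About 0.1 kg. Origin: centre of the mouth rim (the underside); z points up to the closed end. Alike to adapter_1 from outside; either may stand at either place.
- gauge: Steel stepped plug gauge, fixed to the bench, pin upright. Round base 92 mm in diameter, 12 mm high. On it the pin: a 30 mm diameter body up to 49 mm above the bench, then a 45 degree cone (the shoulder) narrowing it to 24 mm at 52 mm, a 24 mm diameter nose up to 74 mm, and a tapered tip narrowing to 15 mm at the flat top, 82 mm above the bench. Origin: centre of the underside, on the pin's axis; z up.
- gauge_seat (a point): On the pin's axis at the top face of the gauge's base, 12 mm above the bench: the rim of the 33 mm adapter comes to rest here.
- gauge_shoulder (a point): On the pin's axis at mid height of the shoulder cone, 50.5 mm above the bench: the rim of the 27 mm adapter comes to rest about here.
- tray_a: Stainless steel tray whose rear compartment holds two thick tubes, lying: 50 ml conical tubes, 30 mm x 115 mm, pointed at one end, caps 34 mm. Outside 184 mm (x) x 130 mm (y), walls 30 mm high, 3 mm sheet; fixed to the bench. A 23 mm high partition splits it: towards +x the tubes (reaching 37 mm up at most), towards -x the empty compartment, inside 101 mm (x) x 124 mm (y). Origin: centre of the underside; z up.
- tray_a_spot (a point): Centre of the floor of tray_a's empty compartment, 3 mm above the bench; axes as the tray's.
- tray_b: Stainless steel tray whose rear compartment holds two thin tubes, lying: flat-bottomed tubes, 24 mm x 72 mm, caps 27 mm. Outside 184 mm (x) x 130 mm (y), walls 30 mm high, 3 mm sheet; fixed to the bench. A 23 mm high partition splits it: towards +x the tubes (reaching 37 mm up at most), towards -x the empty compartment, inside 101 mm (x) x 124 mm (y). Origin: centre of the underside; z up.
- tray_b_spot (a point): Centre of the floor of tray_b's empty compartment, 3 mm above the bench; axes as the tray's.
- mat: Dark rubber drying mat, 200 mm (x) x 260 mm (y), fixed; its floor, on which the adapters stand, is 5 mm above the bench, its 8 mm wide rim 9 mm. Origin: centre of the underside; z up.
- beaker: Bystander: glass beaker upside down on the mat, 62 mm in diameter (68 mm at the rim), 85 mm tall. Origin: centre of the underside.
- cap: Bystander: white screw cap on the mat, 34 mm in diameter, 14 mm high. Origin: centre of the underside.
- flask: Bystander: conical glass flask with a rubber stopper, 84 mm in diameter, 158 mm tall. Origin: centre of the underside.
- bottle: Bystander: white wide-mouth plastic bottle, 66 mm in diameter, 134 mm tall. Origin: centre of the underside.
- wash_bottle: Bystander: clear wash bottle with black cap and bent spout (reaching 72 mm out towards its -x), 72 mm in diameter, 215 mm tall. Origin: centre of the underside.
- spatula: Bystander: flat steel spatula lying on the bench along its own x, 155 mm long, 18 mm wide. Origin: underside, near the middle.
- syringe: Bystander: plastic syringe lying along its own x, 165 mm long, 34 mm wide at the flange, 21 mm high. Origin: underside, near the middle.
There are look-alikes about, which are no part of the job. Leave any red look-alike of the adapter_2 alone.

How it is judged:
By the outcome, as a careful person would: the job done as asked, in the order asked, and still so for the second after the job is handed in, with the robot touching nothing.
It also fails if it takes over 66 s, if anything falls off the work surface, if the arm or the gripper's body presses on something with over 40 N, if the wrist force passes 120 N, or if a joint passes its speed limit or range.

ROBOT

A 6-joint arm with a two-finger parallel gripper is mounted at the origin on the work surface. World frame = base frame: x ahead of the robot, y to its left, z up, the work surface at z = 0. Lengths are in m, angles in degrees, forces in N, time in s.
With the tool pointing down it reaches from about 0.35 to 0.875 m from the base axis. Payload 4.2 kg.
Tool frame: the origin (TCP) lies at the very end of the fingers, on their centre line; the grasp point (between the pads) lies r.pinch_z behind it (r.pinch_z is the distance from the TCP to the grasp point, in m); y points along the fingers, z is the direction in which the jaws open and shut, and the axes are right-handed (so a half turn about y gives the same grasp; the last joint's range is limited). The gripper opens to 87 mm and grips with 3 to 60 N. Pads are 19 mm wide; open, the fingers measure 117 mm over their backs; the gripper's body (75 mm by 190 mm) begins 51 mm behind the grasp point.
Start: joints at [83.572, 22.042, 0.453, 0, -68.411, -14.817], TCP at [0.226, 0.583, 0.199] pointing down, gripper open.
Joint ranges: [-179.83, 179.83], [-69.29, 118.12], [-61.27, 80.66], [-181.25, 117.63], [-171.15, -9.14], [-177.46, 177.46]. Speed limits (degrees/s): [159.86, 159.86, 180, 180, 180, 180].

INTERFACE

Orientations are given as a 3x3 rotation matrix whose columns are the frame's x, y, z axes.
In Python, from station import sense, capture, camera_params, r gives the robot as it stands.
- The arm moves only by the tool move_arm, never from a script. Its argument "increments" is text: rows parted by semicolons, each of 7 numbers parted by spaces: the closure, from -1 (fully open) to 1 (shut), so that 0 is half open, then the shift along the tool's x, y, z in m, then the turn, a rotation vector about the tool's x, y, z in rad. In form: hand x y z wx wy wz; .... A call has 1 to 8 rows; each row is the pose to reach, as a shift and turn from the pose commanded when the call began, along the tool's axes at that moment; what a row does not reach only later rows make up. A row lasts 1/10 s, in which the tool goes at most 50 mm and 8.59 degrees, less where a joint would pass 70% of its speed; a pose out of reach is approached as far as the arm can. A call with a gripper value outside its range is refused whole. The fingers move at their own pace and stop on an object; the grip force is fixed at half the most. Time passes only in rows, so rows that repeat a pose let the fingers close. It gives the time, the measured TCP pose, the force and the opening at its end, in the units of the state.
- sense(): the state, without advancing time (a new reading comes with each control period).
- capture(name): name is "side" or "top"; returns (picture, depth): 480x640x3 uint8, red, green, blue; 480x640 float32, m along the optical axis (not along the pixel's ray), 0 where there is no reading.
- camera_params(name): a dict with "fx", "fy", "cx", "cy" (pixels), "distortion" ([k1, k2, p1, p2, k3] as OpenCV has them; the pictures are not rectified), "xyz" and "orientation" of the camera in the world. Camera axes: x right, y down, z forward; pixel columns grow to the right and rows downward; lengths in m; the calibration is good to about 2 mm. A picture is of the moment at which its call begins. camera_params takes no time and is no camera call.
- r.finish_job(): hands the job in, once; it reports no verdict.
The state is a dict: "time_s": time; "joints": joint angles; "joint_velocities": joint speeds; "effort": joint torques, N m; "tcp_pos": TCP position; "ee_rot": TCP orientation; "wrist_force": force on the tool from outside, world axes, zero at the start; "moment": the same for the moment, N m; "gripper_width": opening from 0.0 (shut) to 1.0 (fully open).
Only numpy, scipy, OpenCV 4.12 (cv2) and the standard library are available. Lean on these libraries where they do the work, as an engineer would, in place of code of your own. Each camera call takes 0.05 s, during which the arm holds its last target.

## Working session

There is one attempt and no reset: what is moved stays moved. The work goes in short steps, Python scripts to look and compute and a tool call to move; the robot and the scene stay as the last step left them, time stands still between calls to the robot, and variables do not carry over. Pictures are saved under pics/ and viewed, and the job is handed in when it is done.

Besides the shell and the picture viewer there is one more tool, called as name(argument=value, ...), one argument or row to a line, values as JSON. move_arm: Moves the arm, as the interface text tells. Its arguments: {"type":"object","properties":{"increments":{"type":"string"}},"required":["increments"]}

```bash
mkdir -p pics; ls
python3 - <<'E'
from station import sense,capture,camera_params,r
import cv2,numpy as np
for n in("side","top"):
    p,d=capture(n); cv2.imwrite(f"pics/{n}0.png",p[:,:,::-1]); np.savez(f"pics/{n}0.npz",p=p,d=d); print(n,camera_params(n))
print(sense(), r.pinch_z)
E
```

```text
pics
side {'fx': 436.68696713941057, 'fy': 436.68696713941057, 'cx': 326.5334762178652, 'cy': 237.85207967037064, 'distortion': array([-0.06609977,  0.        ,  0.        ,  0.        ,  0.        ]), 'xyz': array([ 0.10489973, -0.47610457,  0.7719089 ]), 'orientation': array([[ 0.78915124, -0.4229919 ,  0.44532929],
       [-0.61386945, -0.56693388,  0.54931801],
       [ 0.02011519, -0.70686904, -0.70705837]])}
top {'fx': 480.9485842930549, 'fy': 480.9485842930549, 'cx': 328.0776009380837, 'cy': 230.63866357952287, 'distortion': array([-0.02791648,  0.        ,  0.        ,  0.        ,  0.        ]), 'xyz': array([0.49929909, 0.05469783, 1.3064624 ]), 'orientation': array([[ 0.01665869, -0.99936152,  0.03160759],
       [-0.99985117, -0.01650836,  0.0050113 ],
       [-0.00448631, -0.03168636, -0.99948779]])}
{'time_s': 0.1, 'joints': array([ 8.35705822e+01,  2.20834698e+01,  3.87463759e-01, -2.41595372e-02,
       -6.84114454e+01, -1.48169995e+01]), 'joint_velocities': array([-0.06373596, -0.12637172,  0.18186271,  0.0446559 ,  0.0829612 ,
       -0.04752654]), 'effort': array([-3.68827668e-04, -3.91687524e+01,  1.87936592e+01,  4.23183426e+00,
        1.35187534e-02, -7.37043842e-05]), 'tcp_pos': array([0.22626309, 0.5819773 , 0.19830145]), 'ee_rot': array([[-9.31974194e-01, -5.99617834e-04, -3.62524126e-01],
       [ 3.62524608e-01, -1.81964941e-03, -9.31972423e-01],
       [-1.00839524e-04, -9.99998165e-01,  1.91324251e-03]]), 'wrist_force': array([ 0.25876421, -0.33627279,  0.35680334]), 'moment': array([-0.02133638, -0.0015261 , -0.01122594]), 'gripper_width': 1.00539196899088} 0.0187
```

View pics/top0.png

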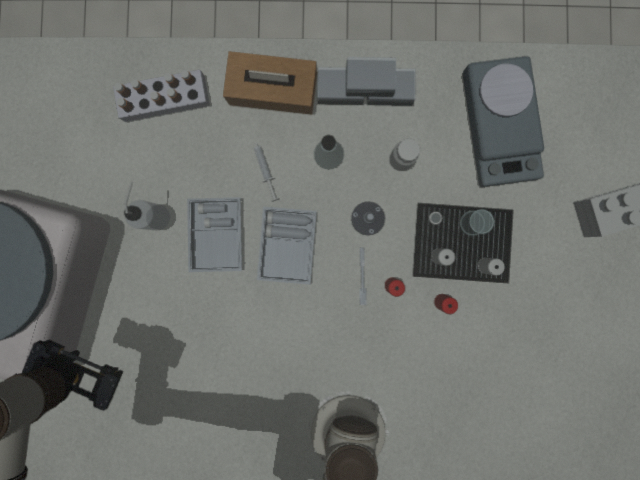

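View pics/side0.png

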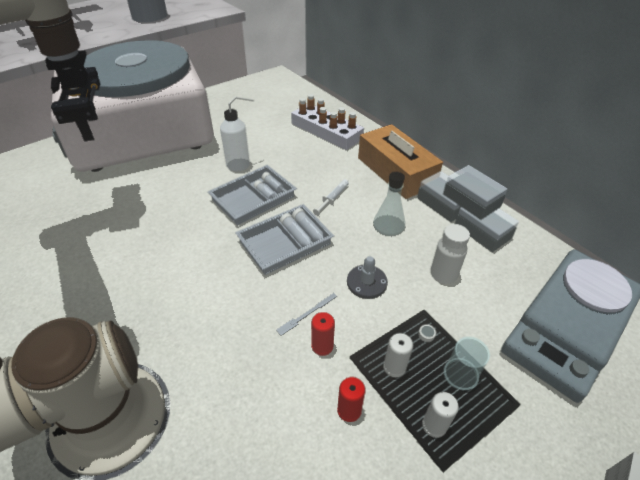

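```bash
cat > h.py <<'E'
import numpy as np,cv2
from station import sense,capture,camera_params,r
def ray(n,uv):
    c=camera_params(n);K=np.array([[c['fx'],0,c['cx']],[0,c['fy'],c['cy']],[0,0,1]])
    q=cv2.undistortPoints(np.array(uv,float).reshape(-1,1,2),K,c['distortion']).reshape(-1,2)
    d=np.c_[q,np.ones(len(q))]@np.array(c['orientation']).T
    return np.array(c['xyz']),d
def atz(n,uv,z):
    o,d=ray(n,uv); return o+d*((z-o[2])/d[:,2])[:,None]
def cloud(n,d):
    v,u=np.mgrid[:480,:640]; o,dd=ray(n,np.c_[u.ravel(),v.ravel()])
    return (o+dd*d.ravel()[:,None]).reshape(480,640,3)
def proj(n,P):
    c=camera_params(n);K=np.array([[c['fx'],0,c['cx']],[0,c['fy'],c['cy']],[0,0,1]])
    R=np.array(c['orientation']).T; 
    return cv2.projectPoints(np.array(P,float).reshape(-1,1,3),cv2.Rodrigues(R)[0],-R@np.array(c['xyz']),K,np.array(c['distortion']))[0].reshape(-1,2)
E
python3 - <<'E'
from h import *
a=np.load('pics/top0.npz');b=np.load('pics/side0.npz')
def crop(p,x0,y0,w,h,s,f): cv2.imwrite(f,cv2.resize(p[y0:y0+h,x0:x0+w,::-1],None,fx=s,fy=s,interpolation=cv2.INTER_CUBIC))
crop(a['p'],340,190,190,130,4,'pics/t1.png');crop(a['p'],180,190,150,100,5,'pics/t2.png')
crop(b['p'],300,240,230,230,2.6,'pics/s1.png');crop(b['p'],200,150,200,150,4,'pics/s2.png')
C=cloud('top',a['d']); 
for n,(x,y) in dict(a1=(446,257),a2=(496,267),g=(368,218),ta=(288,265),tb=(216,255),bk=(482,220),cap=(435,217),r1=(397,288),r2=(450,306)).items(): print(n,C[y,x].round(4))
E
```

```text
a1 [ 0.476  -0.2387  0.0885]
a2 [ 0.4528 -0.3652  0.0908]
g [ 0.5717 -0.0401  0.0858]
ta [ 0.4455  0.1684 -0.    ]
tb [0.4693 0.3645 0.0022]
bk [ 0.5712 -0.329   0.0901]
cap [ 0.5813 -0.2249  0.0191]
r1 [ 0.396  -0.1152  0.0914]
r2 [ 0.3521 -0.251   0.085 ]
```

View pics/t1.png

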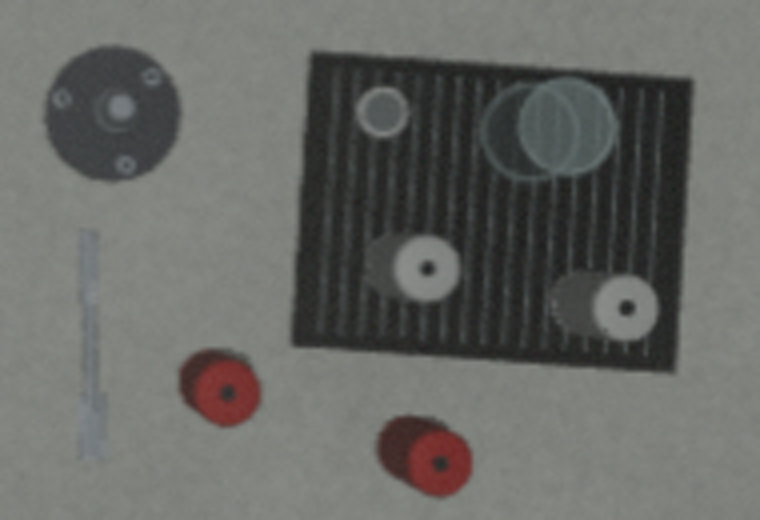

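View pics/t2.png

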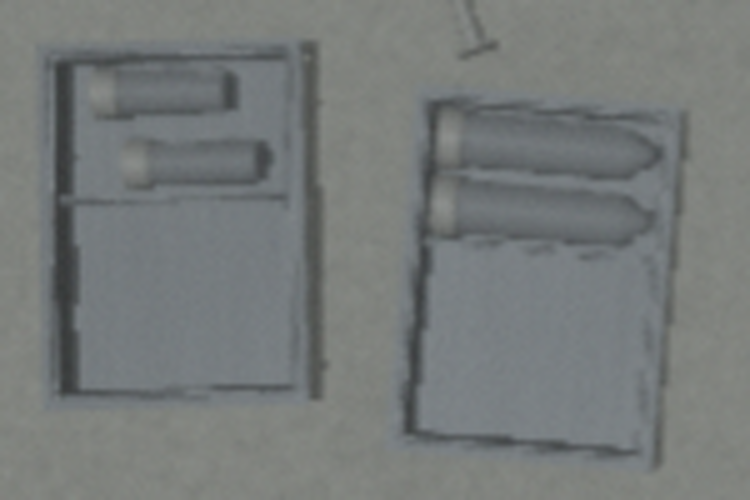

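View pics/s1.png

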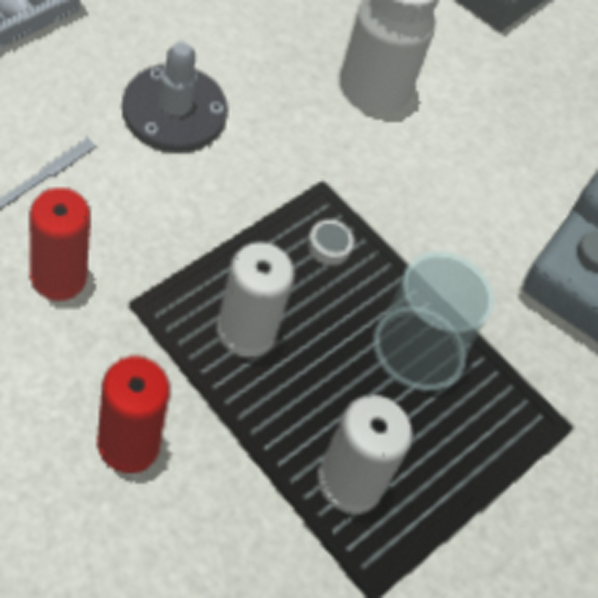

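View pics/s2.png

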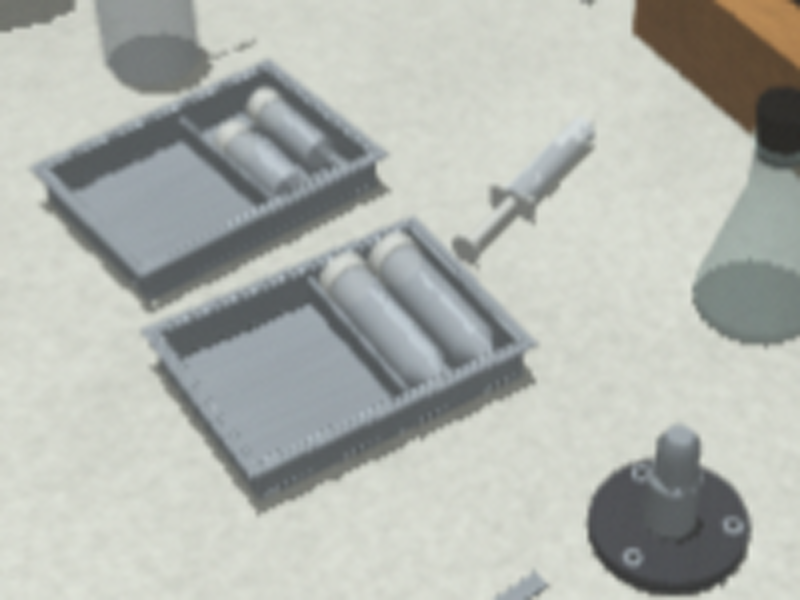

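Run:
```python
from h import *
T=lambda x,y,s=4,ox=340,oy=190:((x+.5)/s-.5+ox,(y+.5)/s-.5+oy)
S=lambda x,y:T(x,y,2.6,300,240)
for n,z,t,s in [('a_left',.095,T(427,268),S(263,267)),('a_right',.095,T(627,308),S(379,426)),('pin',.082,T(121,107),S(181,47)),('beaker',.09,T(568,127),S(447,292)),('cap',.019,T(383,112),S(332,238)),('red1',.09,T(227,393),S(60,210)),('red2',.09,T(440,464),S(136,384)),('gbase',.012,T(113,113),S(175,107))]:
    print(n,atz('top',[t],z)[0].round(4),atz('side',[s],z)[0].round(4))
T2=lambda x,y:T(x,y,5,180,190)
q=lambda l,z:print(atz('top',[T2(*p) for p in l],z).round(4).tolist())
print('trayB rim z.03 corners');q([(43,45),(308,42),(40,408),(315,402)],.03)
print('trayA');q([(425,95),(685,107),(400,440),(660,466)],.03)
S2=lambda x,y:T(x,y,4,200,150)
q2=lambda l,z:print(atz('side',[S2(*p) for p in l],z).round(4).tolist())
q2([(265,62),(385,155),(33,170),(145,278)],.03)
q2([(412,220),(535,345),(147,332),(258,475)],.03)
```

```text
a_left [ 0.4771 -0.2381  0.095 ] [ 0.4756 -0.2377  0.095 ]
a_right [ 0.4539 -0.3647  0.095 ] [ 0.4529 -0.364   0.095 ]
pin [ 0.5762 -0.0451  0.082 ] [ 0.5759 -0.0426  0.082 ]
beaker [ 0.5677 -0.3281  0.09  ] [ 0.5651 -0.3279  0.09  ]
cap [ 0.5797 -0.226   0.019 ] [ 0.5787 -0.2254  0.019 ]
red1 [ 0.3962 -0.1138  0.09  ] [ 0.3953 -0.1137  0.09  ]
red2 [ 0.3537 -0.2488  0.09  ] [ 0.3531 -0.2482  0.09  ]
gbase [ 0.5764 -0.0455  0.012 ] [ 0.5725 -0.0481  0.012 ]
trayB rim z.03 corners
[[0.6191, 0.4361, 0.03], [0.6229, 0.2941, 0.03], [0.4256, 0.4327, 0.03], [0.4314, 0.2861, 0.03]]
trayA
[[0.5956, 0.2311, 0.03], [0.5914, 0.0925, 0.03], [0.4121, 0.2405, 0.03], [0.4008, 0.1024, 0.03]]
[[0.614, 0.4386, 0.03], [0.6219, 0.2994, 0.03], [0.4237, 0.427, 0.03], [0.4309, 0.2883, 0.03]]
[[0.5973, 0.2338, 0.03], [0.5896, 0.0957, 0.03], [0.4079, 0.2452, 0.03], [0.4007, 0.1076, 0.03]]
```

```bash
cat > inc.py <<'E'
import sys
from h import *
from scipy.spatial.transform import Rotation as Ro
s=sense();R=np.array(s['ee_rot']);p=np.array(s['tcp_pos'])
RT=np.array([[-1,0,0],[0,0,-1],[0,-1,0]]).astype(float)
t=np.array(list(map(float,sys.argv[1:4])))
print('t',s['time_s'],'p',p.round(4),'F',np.round(s['wrist_force'],2),'w',round(s['gripper_width'],3))
print('inc',(R.T@(t-p)).round(4),Ro.from_matrix(R.T@RT).as_rotvec().round(4))
E
python3 inc.py .477 -.238 .17
```

```text
t 0.1 p [0.2263 0.582  0.1983] F [ 0.26 -0.34  0.36] w 1.005
inc [-0.5309  0.0296  0.6732] [-1.90e-03 -3.71e-01  3.00e-04]
```

move_arm(
  increments="-1 -0.531 0.028 0.674 0 -0.371 0;-1 -0.531 0.028 0.674 0 -0.371 0;-1 -0.531 0.028 0.674 0 -0.371 0;-1 -0.531 0.028 0.674 0 -0.371 0;-1 -0.531 0.028 0.674 0 -0.371 0;-1 -0.531 0.028 0.674 0 -0.371 0;-1 -0.531 0.028 0.674 0 -0.371 0;-1 -0.531 0.028 0.674 0 -0.371 0",
)

```text
time_s: 0.9
tcp_pos: [0.3431, 0.1981, 0.1861]
ee_rot: [[-1.0, -0.0, 0.001], [-0.001, 0.0, -1.0], [0.0, -1.0, -0.0]]
wrist_force: [1.4, 0.1, 0.3]
gripper_width: 1.001
```

```bash
python3 inc.py .477 -.238 .17
```

```text
t 0.9 p [0.3431 0.1981 0.1861] F [1.36 0.05 0.33] w 1.001
inc [-0.1335  0.016   0.4362] [0.0001 0.001  0.    ]
```

move_arm(
  increments="-1 -0.133 0.016 0.436 0 0 0;-1 -0.133 0.016 0.436 0 0 0;-1 -0.133 0.016 0.436 0 0 0;-1 -0.133 0.016 0.436 0 0 0;-1 -0.133 0.016 0.436 0 0 0;-1 -0.133 0.016 0.436 0 0 0;-1 -0.133 0.016 0.436 0 0 0;-1 -0.133 0.016 0.436 0 0 0",
)

```text
time_s: 1.7
tcp_pos: [0.4599, -0.1844, 0.1719]
ee_rot: [[-1.0, -0.0, -0.0], [0.0, 0.0, -1.0], [0.0, -1.0, -0.0]]
wrist_force: [0.4, 0.9, -0.6]
gripper_width: 0.995
```

```bash
python3 inc.py .477 -.238 .17
```

```text
t 1.7 p [ 0.4599 -0.1844  0.1719] F [ 0.41  0.86 -0.56] w 0.995
inc [-0.0171  0.0019  0.0536] [ 0.0002 -0.0002  0.0002]
```

move_arm(
  increments="-1 -0.012 0.002 0.038 0 0 0;-1 -0.012 0.002 0.038 0 0 0;-1 -0.012 0.002 0.038 0 0 0",
)

```text
time_s: 2.0
tcp_pos: [0.4712, -0.2208, 0.1692]
ee_rot: [[-1.0, -0.002, -0.002], [0.002, 0.001, -1.0], [0.002, -1.0, -0.001]]
wrist_force: [-0.9, 0.0, -0.4]
gripper_width: 1.0
```

```bash
python3 inc.py .477 -.238 .17
```

```text
t 2.0 p [ 0.4712 -0.2208  0.1692] F [-0.86  0.04 -0.41] w 1.0
inc [-0.0058 -0.0008  0.0172] [ 0.0007 -0.0022  0.0021]
```

move_arm(
  increments="-1 -0.0055 -0.001 0.017 0 0 0;-1 -0.0055 -0.001 0.017 0 0 0;-1 -0.0055 0.03 0.017 0 0 0;-1 -0.0055 0.03 0.017 0 0 0;-1 -0.0055 0.03 0.017 0 0 0",
)

```text
time_s: 2.5
tcp_pos: [0.477, -0.2362, 0.1404]
ee_rot: [[-1.0, -0.001, 0.002], [-0.002, -0.0, -1.0], [0.001, -1.0, 0.0]]
wrist_force: [0.4, 0.4, 0.5]
gripper_width: 0.998
```

```bash
python3 inc.py .477 -.238 .051
cat > cap.py <<'E'
import sys
from h import *
def go(tag,n,x,y,w,h,s):
    p,d=capture(n); np.savez(f'pics/{tag}.npz',p=p,d=d)
    cv2.imwrite(f'pics/{tag}.png',cv2.resize(p[y:y+h,x:x+w,::-1],None,fx=s,fy=s,interpolation=cv2.INTER_CUBIC))
a=sys.argv; go(a[1],a[2],*map(int,a[3:7]),float(a[7]))
E
python3 cap.py s3 side 300 240 230 230 2.6; python3 cap.py t3 top 340 190 190 130 4
```

```text
t 2.5 p [ 0.477  -0.2362  0.1404] F [0.38 0.38 0.54] w 0.998
inc [-0.0001  0.0894  0.0018] [-0.0001  0.002   0.0013]
```

View pics/s3.png

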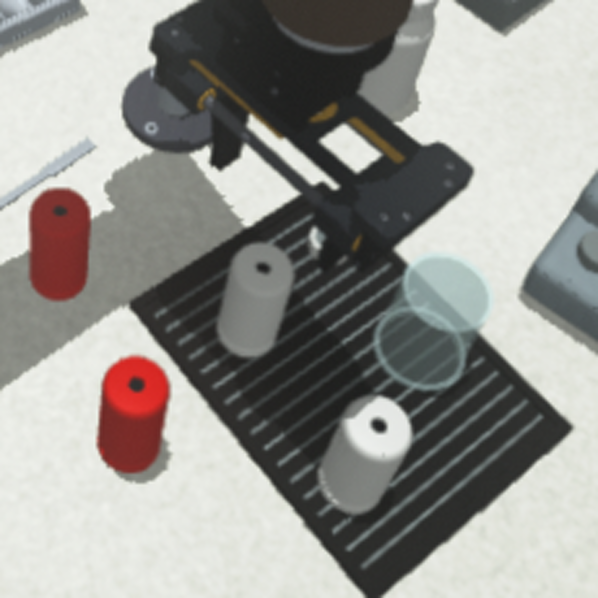

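View pics/t3.png

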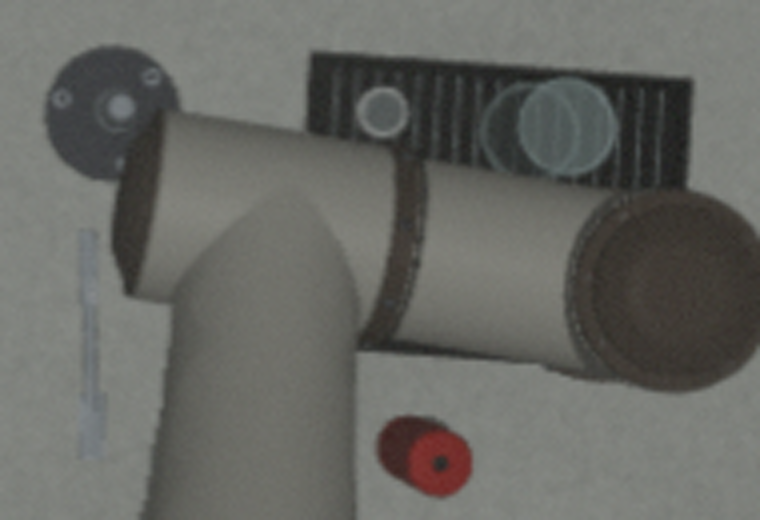

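Run:
```python
from h import *
p=sense()['tcp_pos']
for dy in(-.0435-.0,0,.0435): 
  u=proj('side',[p+[0,dy,0]])[0]; print(dy,((u-[300,240]+.5)*2.6-.5).round(1))
```

```text
-0.0435 [323.  271.9]
0 [274.9 226.2]
0.0435 [229.5 183. ]
```

move_arm(
  increments="-1 0 0.03 0.002 0 0 0;-1 0 0.06 0.002 0 0 0;-1 0 0.089 0.002 0 0 0;-1 0 0.089 0.002 0 0 0;-1 0 0.089 0.002 0 0 0",
)

```text
time_s: 3.1
tcp_pos: [0.4784, -0.2393, 0.0523]
ee_rot: [[-1.0, 0.001, 0.001], [-0.001, -0.001, -1.0], [-0.001, -1.0, 0.001]]
wrist_force: [0.6, 0.5, 0.8]
gripper_width: 1.004
```

```bash
python3 inc.py .477 -.238 .051; python3 cap.py s4 side 300 240 230 230 2.6
```

```text
t 3.1 p [ 0.4784 -0.2393  0.0523] F [0.58 0.49 0.78] w 1.004
inc [ 0.0014  0.0013 -0.0013] [-0.0008  0.0011 -0.0011]
```

View pics/s4.png

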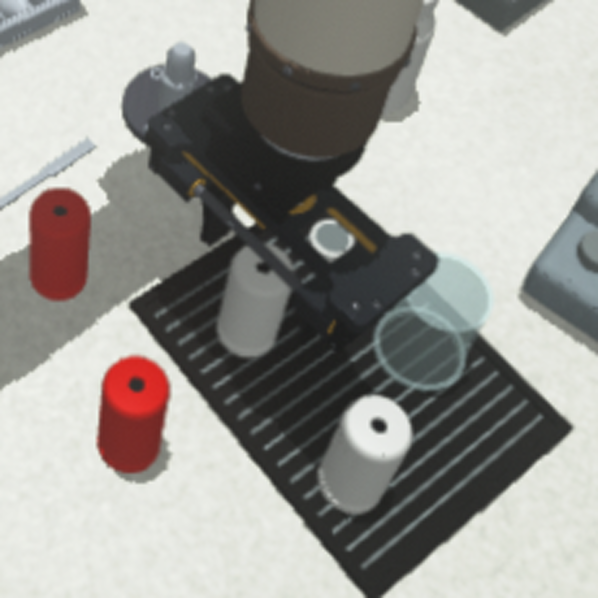

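move_arm(
  increments="1 0.001 0.001 -0.001 0 0 0;1 0.001 0.001 -0.001 0 0 0;1 0.001 0.001 -0.001 0 0 0;1 0.001 0.001 -0.001 0 0 0;1 0.001 0.001 -0.001 0 0 0;1 0.001 0.001 -0.001 0 0 0",
)

```text
time_s: 3.75
tcp_pos: [0.4765, -0.2382, 0.0502]
ee_rot: [[-1.0, 0.0, 0.0], [-0.0, -0.0, -1.0], [-0.0, -1.0, 0.0]]
wrist_force: [-0.1, 0.4, 0.3]
gripper_width: 0.542
```

```bash
python3 inc.py .477 -.238 .051
```

```text
t 3.75 p [ 0.4765 -0.2382  0.0502] F [-0.06  0.39  0.31] w 0.542
inc [-0.0005 -0.0008 -0.0002] [-0.      0.0002 -0.    ]
```

move_arm(
  increments="1 0 0 0 0 0 0;1 0 0 0 0 0 0;1 0 0 0 0 0 0;1 0 -0.02 0 0 0 0;1 0 -0.05 0 0 0 0;1 0 -0.09 0 0 0 0;1 0 -0.12 0 0 0 0;1 0 -0.12 0 0 0 0",
)

```text
time_s: 4.55
tcp_pos: [0.4794, -0.2391, 0.1749]
ee_rot: [[-1.0, 0.01, 0.001], [-0.001, -0.003, -1.0], [-0.01, -1.0, 0.003]]
wrist_force: [-0.3, -0.3, -0.6]
gripper_width: 0.498
```

```bash
python3 inc.py .576 -.0445 .17; python3 cap.py s5 side 240 180 290 290 2
```

```text
t 4.55 p [ 0.4794 -0.2391  0.1749] F [-0.35 -0.31 -0.59] w 0.498
inc [-0.0967  0.0053 -0.1945] [-0.0029  0.0009 -0.0097]
```

View pics/s5.png

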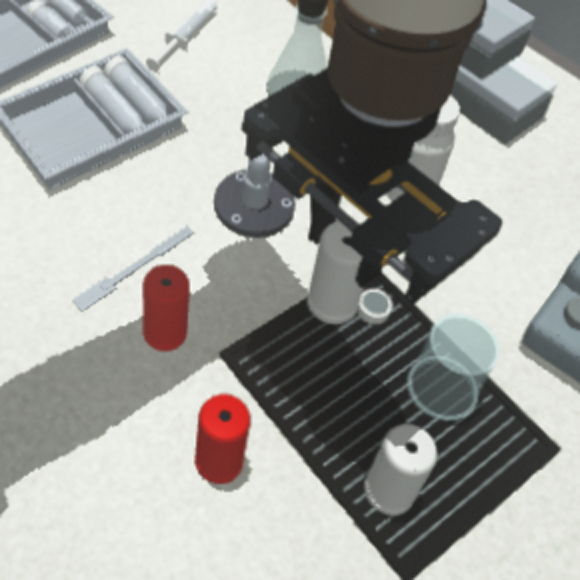

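move_arm(
  increments="1 -0.097 0.005 -0.1945 0 0 0;1 -0.097 0.005 -0.1945 0 0 0;1 -0.097 0.005 -0.1945 0 0 0;1 -0.097 0.005 -0.1945 0 0 0;1 -0.097 0.005 -0.1945 0 0 0;1 -0.097 0.005 -0.1945 0 0 0;1 -0.097 0.005 -0.1945 0 0 0",
)

```text
time_s: 5.3
tcp_pos: [0.5722, -0.0439, 0.1636]
ee_rot: [[-1.0, -0.004, 0.0], [-0.0, -0.0, -1.0], [0.004, -1.0, 0.0]]
wrist_force: [0.3, 0.0, -1.4]
gripper_width: 0.498
```

```bash
python3 inc.py .576 -.0445 .17; python3 cap.py s6 side 290 170 150 150 4;python3 cap.py t6 top 300 160 150 120 4
```

```text
t 5.3 p [ 0.5722 -0.0439  0.1636] F [ 0.34  0.   -1.37] w 0.498
inc [-0.0038 -0.0064  0.0006] [-0.0004  0.0003  0.0036]
```

View pics/s6.png

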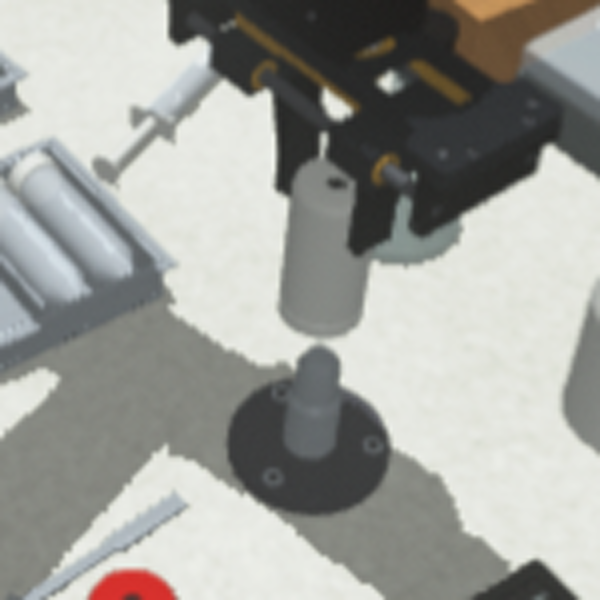

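View pics/t6.png

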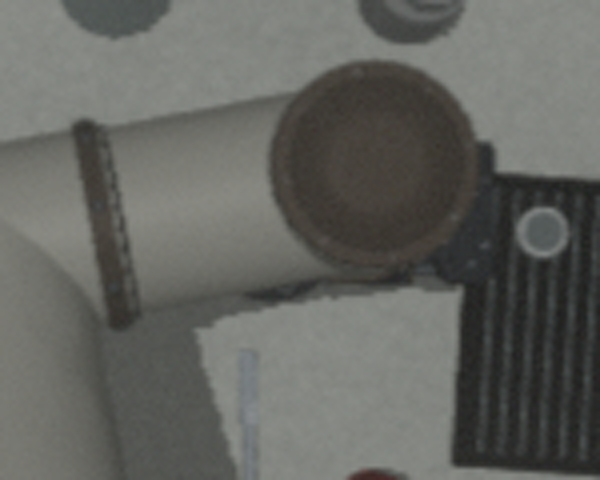

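```bash
cat > ov.py <<'E'
import sys
from h import *
# overlay: pin model at (px,py), adapter at (ax,ay,az mouth)
tag,x0,y0,s=sys.argv[1],int(sys.argv[2]),int(sys.argv[3]),float(sys.argv[4])
px,py,ax,ay,az=map(float,sys.argv[5:10]); cam=sys.argv[10] if len(sys.argv)>10 else 'side'
im=cv2.imread(f'pics/{tag}.png')
t=np.linspace(0,2*np.pi,60)
def circ(x,y,z,rr,c):
    u=proj(cam,np.c_[x+rr*np.cos(t),y+rr*np.sin(t),0*t+z]); u=((u-[x0,y0]+.5)*s-.5)
    cv2.polylines(im,[np.round(u*16).astype(np.int32)],True,c,1,cv2.LINE_AA,4)
for z,rr in((.012,.046),(.012,.015),(.049,.015),(.052,.012),(.074,.012),(.082,.0075)): circ(px,py,z,rr,(0,255,0))
for z,rr in((0,.022),(.09,.022),(.09,.005)): circ(ax,ay,az+z,rr,(0,0,255))
cv2.imwrite(f'pics/{tag}_ov.png',im)
E
python3 ov.py s6 290 170 4 .576 -.0445 .572 -.0439 .118; cp pics/t1.png pics/t1b.png; python3 ov.py t1b 340 190 4 .576 -.0445 .477 -.238 .005 top
```

```text
(no output)
```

View pics/s6_ov.png

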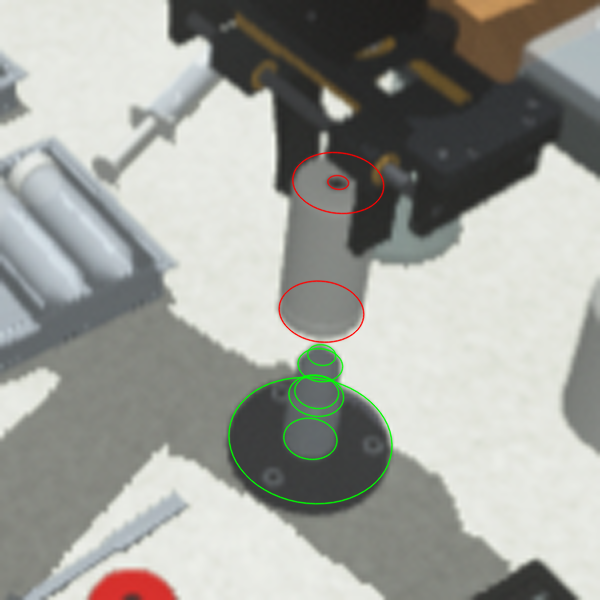

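View pics/t1b_ov.png

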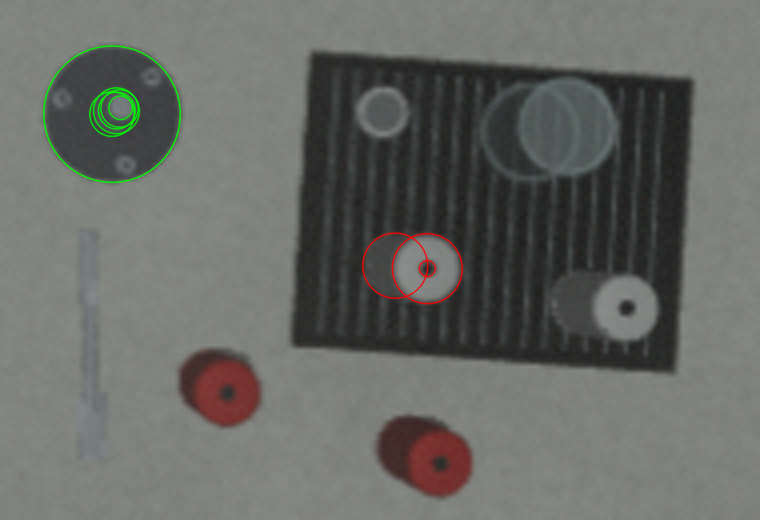

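move_arm(
  increments="1 -0.004 -0.006 0.0005 0 0 0;1 -0.004 0 0.0005 0 0 0;1 -0.004 0.015 0.0005 0 0 0;1 -0.004 0.03 0.0005 0 0 0;1 -0.004 0.03 0.0005 0 0 0;1 -0.004 0.03 0.0005 0 0 0",
)

```text
time_s: 6.0
tcp_pos: [0.5775, -0.0447, 0.1353]
ee_rot: [[-1.0, -0.0, -0.0], [0.0, -0.0, -1.0], [0.0, -1.0, 0.0]]
wrist_force: [0.7, -0.3, -0.4]
gripper_width: 0.496
```

```bash
python3 inc.py .576 -.0445 .13; python3 cap.py s7 side 290 170 150 150 4; python3 ov.py s7 290 170 4 .576 -.0445 .576 -.0445 .088
```

```text
t 6.0 p [ 0.5775 -0.0447  0.1353] F [ 0.68 -0.34 -0.38] w 0.496
inc [ 0.0015  0.0053 -0.0002] [-0.0004 -0.0002  0.0001]
```

View pics/s7_ov.png

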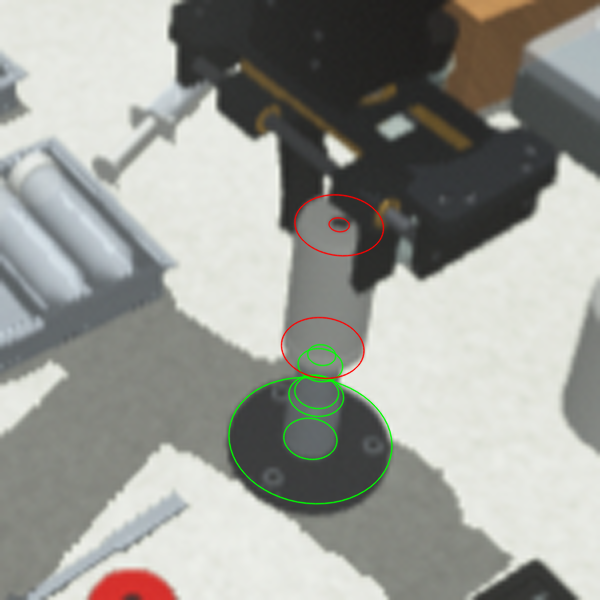

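move_arm(
  increments="1 0.001 0 0 0 0 0;1 0.001 0.005 0 0 0 0;1 0.001 0.01 0 0 0 0;1 0.001 0.015 0 0 0 0;1 0.001 0.02 0 0 0 0;1 0.001 0.02 0 0 0 0",
)

```text
time_s: 6.65
tcp_pos: [0.5757, -0.0442, 0.114]
ee_rot: [[-1.0, -0.002, 0.0], [-0.0, -0.0, -1.0], [0.002, -1.0, 0.0]]
wrist_force: [-1.0, -0.0, -1.8]
gripper_width: 0.503
```

```bash
python3 inc.py .576 -.0445 .11; python3 cap.py s8 side 290 170 150 150 4; python3 ov.py s8 290 170 4 .576 -.0445 .576 -.0445 .069
```

```text
t 6.65 p [ 0.5757 -0.0442  0.114 ] F [-0.99 -0.   -1.76] w 0.503
inc [-0.0003  0.004   0.0003] [-0.0002  0.0001  0.0022]
```

View pics/s8_ov.png

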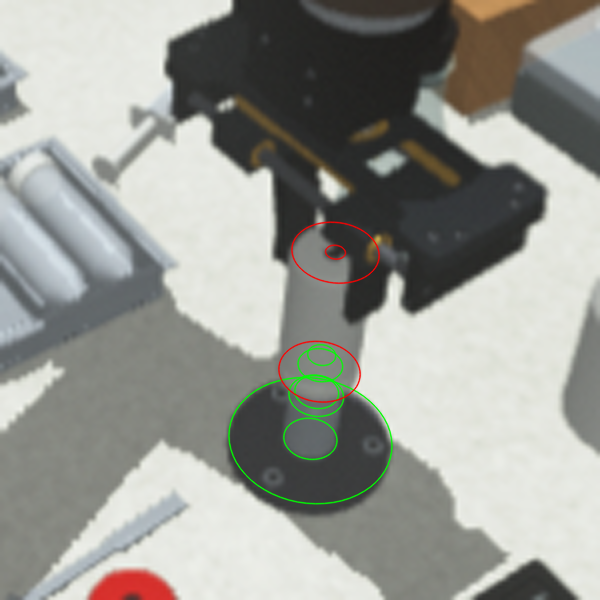

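move_arm(
  increments="1 0 0.005 0 0 0 0;1 0 0.009 0 0 0 0;1 0 0.012 0 0 0 0;1 0 0.012 0 0 0 0",
)

```text
time_s: 7.1
tcp_pos: [0.576, -0.0442, 0.1025]
ee_rot: [[-1.0, -0.001, 0.0], [-0.0, -0.0, -1.0], [0.001, -1.0, 0.0]]
wrist_force: [0.2, 1.1, -2.4]
gripper_width: 0.499
```

```bash
python3 inc.py .576 -.0445 .096
```

```text
t 7.1 p [ 0.576  -0.0442  0.1025] F [ 0.18  1.15 -2.37] w 0.499
inc [0.     0.0065 0.0003] [-0.0001  0.0001  0.0012]
```

move_arm(
  increments="1 0 0.002 0 0 0 0;1 0 0.004 0 0 0 0;1 0 0.005 0 0 0 0;1 0 0.006 0 0 0 0;1 0 0.007 0 0 0 0;1 0 0.008 0 0 0 0",
)

```text
time_s: 7.7
tcp_pos: [0.5767, -0.0443, 0.0956]
ee_rot: [[-1.0, 0.001, 0.001], [-0.001, -0.0, -1.0], [-0.001, -1.0, 0.0]]
wrist_force: [-0.6, -1.0, 2.4]
gripper_width: 0.497
```

```bash
python3 inc.py .576 -.0445 .094
```

```text
t 7.7 p [ 0.5767 -0.0443  0.0956] F [-0.58 -0.96  2.38] w 0.497
inc [0.0007 0.0016 0.0002] [-0.0005  0.0006 -0.0006]
```

move_arm(
  increments="1 0.0005 0.001 0 0 0 0;1 0.0005 0.002 0 0 0 0;1 0.0005 0.002 0 0 0 0",
)

```text
time_s: 8.0
tcp_pos: [0.5772, -0.0445, 0.0952]
ee_rot: [[-1.0, 0.003, 0.001], [-0.001, -0.001, -1.0], [-0.003, -1.0, 0.001]]
wrist_force: [-1.4, -1.4, 6.7]
gripper_width: 0.497
```

```bash
python3 inc.py .576 -.0445 .092; python3 cap.py s9 side 290 170 150 150 4; python3 ov.py s9 290 170 4 .576 -.0445 .576 -.0445 .0505
```

```text
t 8.0 p [ 0.5772 -0.0445  0.0952] F [-1.45 -1.35  6.73] w 0.497
inc [0.0012 0.0032 0.    ] [-0.0008  0.0011 -0.0031]
```

View pics/s9_ov.png

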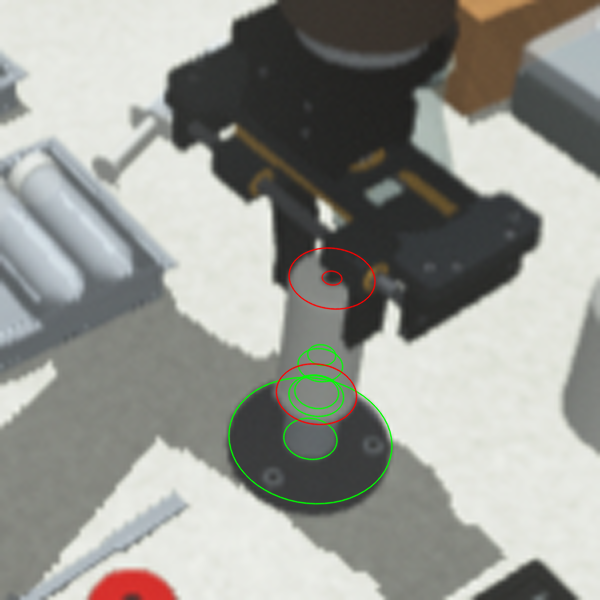

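move_arm(
  increments="1 0.0015 0 0.001 0 0 0;1 0.0015 0 0.001 0 0 0;1 0.0015 0.001 0.001 0 0 0;1 0.0015 0.001 0.001 0 0 0",
)

```text
time_s: 8.45
tcp_pos: [0.5767, -0.0449, 0.095]
ee_rot: [[-1.0, 0.006, 0.001], [-0.001, -0.0, -1.0], [-0.006, -1.0, 0.0]]
wrist_force: [-1.0, 0.8, 9.8]
gripper_width: 0.497
```

```bash
python3 inc.py .576 -.0445 .092
```

```text
t 8.45 p [ 0.5767 -0.0449  0.095 ] F [-0.99  0.79  9.84] w 0.497
inc [ 0.0007  0.003  -0.0004] [-0.      0.0014 -0.0057]
```

move_arm(
  increments="1 -0.0005 -0.005 -0.0005 0 0 0;1 -0.0005 -0.009 -0.0005 0 0 0;1 -0.0005 -0.009 -0.0015 0 0 0;1 -0.0005 -0.009 -0.003 0 0 0;1 -0.0005 -0.009 -0.0035 0 0 0;1 -0.0005 -0.009 -0.0035 0 0 0",
)

```text
time_s: 9.05
tcp_pos: [0.5749, -0.0431, 0.1012]
ee_rot: [[-1.0, -0.001, 0.001], [-0.001, -0.003, -1.0], [0.001, -1.0, 0.003]]
wrist_force: [0.7, -5.1, -0.1]
gripper_width: 0.497
```

```bash
python3 inc.py .576 -.0445 .1025
```

```text
t 9.05 p [ 0.5749 -0.0431  0.1012] F [ 0.67 -5.13 -0.09] w 0.497
inc [-0.0011 -0.0013  0.0014] [-0.0025  0.0005  0.0007]
```

```bash
python3 - <<'E'
from h import *
for n in('top','side'):
    a=np.load(f'pics/{n}0.npz');C=cloud(n,a['d']).reshape(-1,3)
    m=(C[:,2]>.06)&(C[:,2]<.25)&(C[:,0]>.42)&(C[:,0]<.68)&(C[:,1]>.3)&(C[:,1]<.6)
    print(n,m.sum(),C[m].min(0).round(3),C[m].max(0).round(3),np.median(C[m],0).round(3))
    h=m&(C[:,2]>.17);print(C[h].min(0).round(3),C[h].max(0).round(3))
print(atz('top',[(133,213)],.2),atz('side',[(231,115),(229,100),(253,99)],.2))
E
python3 inc.py .576 -.0445 .17
```

```text
top 970 [0.535 0.492 0.061] [0.643 0.558 0.215] [0.57  0.514 0.139]
[0.555 0.512 0.17 ] [0.643 0.546 0.215]
side 1036 [0.532 0.49  0.06 ] [0.641 0.55  0.215] [0.561 0.509 0.127]
[0.552 0.512 0.17 ] [0.641 0.546 0.215]
[[0.56774414 0.51335736 0.2       ]] [[0.54282353 0.47047417 0.2       ]
 [0.57798059 0.54567159 0.2       ]
 [0.63332069 0.51161342 0.2       ]]
t 9.05 p [ 0.5749 -0.0431  0.1012] F [ 0.67 -5.13 -0.09] w 0.497
inc [-0.0011 -0.0688  0.0016] [-0.0025  0.0005  0.0007]
```

move_arm(
  increments="1 -0.001 0 0.0015 0 0 0;1 -0.001 -0.02 0.0015 0 0 0;1 -0.001 -0.05 0.0015 0 0 0;1 -0.001 -0.07 0.0015 0 0 0;1 -0.001 -0.07 0.0015 0 0 0;1 0.04 -0.07 -0.04 0 0 0;1 0.065 -0.07 -0.09 0 0 0;1 0.09 -0.07 -0.14 0 0 0",
)

```text
time_s: 9.85
tcp_pos: [0.4917, 0.0815, 0.1695]
ee_rot: [[-1.0, -0.003, -0.002], [0.002, -0.0, -1.0], [0.003, -1.0, 0.0]]
wrist_force: [1.3, 0.9, -0.3]
gripper_width: 0.499
```

```bash
python3 inc.py .486 .361 .16
```

```text
t 9.85 p [0.4917 0.0815 0.1695] F [ 1.3   0.94 -0.33] w 0.499
inc [ 0.0062  0.0095 -0.2795] [-0.     -0.0021  0.0028]
```

move_arm(
  increments="1 0.004 0.01 -0.265 0 0 0;1 0.004 0.01 -0.265 0 0 0;1 0.004 0.01 -0.265 0 0 0;1 0.004 0.01 -0.265 0 0 0;1 0.004 0.01 -0.265 0 0 0;1 0.004 0.01 -0.265 0 0 0;1 0.004 0.01 -0.265 0 0 0;1 0.004 0.01 -0.265 0 0 0",
)

```text
time_s: 10.65
tcp_pos: [0.4889, 0.345, 0.1597]
ee_rot: [[-1.0, -0.002, 0.0], [-0.0, -0.002, -1.0], [0.002, -1.0, 0.002]]
wrist_force: [0.1, -0.9, 0.1]
gripper_width: 0.502
```

```bash
python3 inc.py .486 .361 .051; python3 cap.py s10 side 190 110 200 150 4; python3 ov.py s10 190 110 4 .576 -.0445 .486 .361 .003
```

```text
t 10.65 p [0.4889 0.345  0.1597] F [ 0.06 -0.9   0.11] w 0.502
inc [ 0.0027  0.1087 -0.0163] [-0.002   0.0002  0.0025]
```

View pics/s10_ov.png

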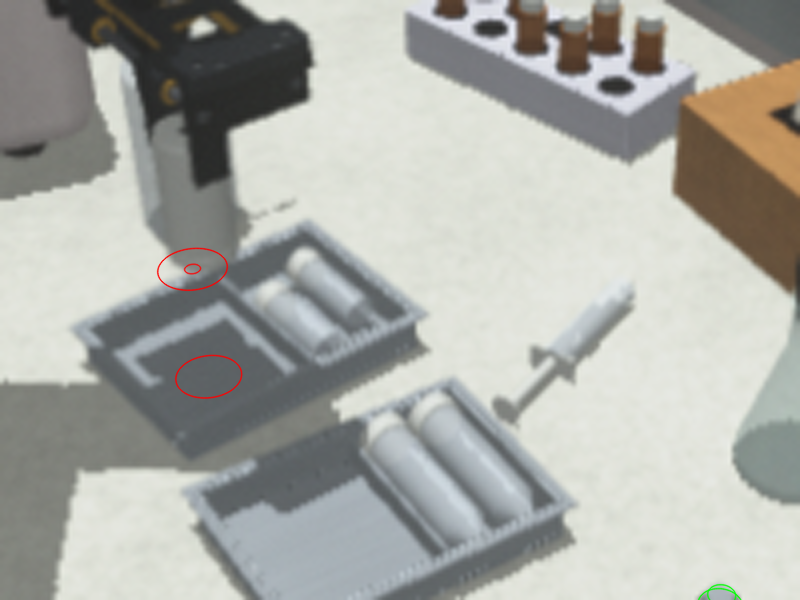

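move_arm(
  increments="1 0.0027 0 -0.016 0 0 0;1 0.0027 0 -0.016 0 0 0;1 0.0027 0.03 -0.016 0 0 0;1 0.0027 0.06 -0.016 0 0 0;1 0.0027 0.085 -0.016 0 0 0;1 0.0027 0.1 -0.016 0 0 0;1 0.0027 0.1 -0.016 0 0 0;1 0.0027 0.105 -0.016 0 0 0",
)

```text
time_s: 11.5
tcp_pos: [0.4881, 0.3621, 0.0573]
ee_rot: [[-1.0, 0.002, 0.0], [-0.0, 0.002, -1.0], [-0.002, -1.0, -0.002]]
wrist_force: [0.0, 0.9, 0.1]
gripper_width: 0.501
```

```bash
python3 inc.py .486 .361 .0485
```

```text
t 11.5 p [0.4881 0.3621 0.0573] F [0.01 0.87 0.11] w 0.501
inc [0.0021 0.0088 0.0011] [ 0.0015  0.0002 -0.002 ]
```

move_arm(
  increments="1 0 0.002 0 0 0 0;1 0 0.004 0 0 0 0;1 0 0.005 0 0 0 0;1 0 0.006 0 0 0 0;1 0 0.006 0 0 0 0",
)

```text
time_s: 12.0
tcp_pos: [0.4871, 0.3618, 0.0503]
ee_rot: [[-1.0, 0.0, 0.0], [-0.0, 0.0, -1.0], [-0.0, -1.0, -0.0]]
wrist_force: [-0.5, -0.1, -1.0]
gripper_width: 0.498
```

```bash
python3 inc.py .486 .361 .0485
```

```text
t 12.0 p [0.4871 0.3618 0.0503] F [-0.53 -0.11 -1.04] w 0.498
inc [0.0011 0.0018 0.0008] [ 0.0002  0.0003 -0.0001]
```

move_arm(
  increments="1 0 0.001 0 0 0 0;1 0 0.002 0 0 0 0;1 0 0.0025 0 0 0 0;1 0 0.0025 0 0 0 0",
)

```text
time_s: 12.4
tcp_pos: [0.4873, 0.3619, 0.0482]
ee_rot: [[-1.0, 0.0, 0.0], [-0.0, 0.0, -1.0], [-0.0, -1.0, -0.0]]
wrist_force: [-1.3, -0.7, 2.6]
gripper_width: 0.505
```

```bash
python3 inc.py .486 .361 .0485; python3 cap.py s11 side 190 110 200 150 4
```

```text
t 12.4 p [0.4873 0.3619 0.0482] F [-1.27 -0.71  2.64] w 0.505
inc [ 0.0013 -0.0003  0.0009] [ 0.0002  0.0004 -0.0005]
```

View pics/s11.png

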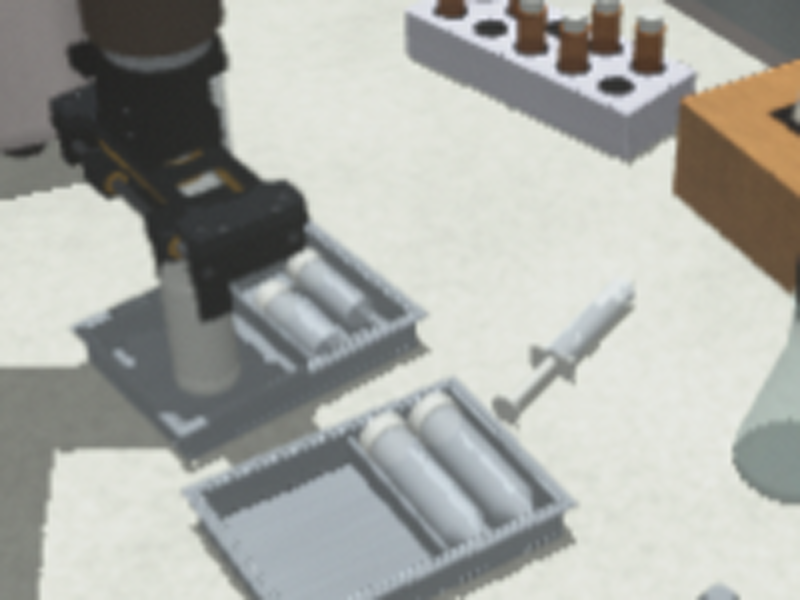

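move_arm(
  increments="-1 0 0 0 0 0 0;-1 0 0 0 0 0 0;-1 0 0 0 0 0 0;-1 0 0 0 0 0 0;-1 0 0 0 0 0 0;-1 0 0 0 0 0 0",
)

```text
time_s: 13.05
tcp_pos: [0.4871, 0.3617, 0.0476]
ee_rot: [[-1.0, -0.0, 0.0], [-0.0, -0.0, -1.0], [0.0, -1.0, 0.0]]
wrist_force: [-0.6, -0.7, -0.5]
gripper_width: 0.944
```

move_arm(
  increments="-1 0 -0.02 0 0 0 0;-1 0 -0.06 0 0 0 0;-1 0 -0.1 0 0 0 0;-1 0 -0.12 0 0 0 0;-1 0 -0.12 0 0 0 0",
)

```text
time_s: 13.55
tcp_pos: [0.4888, 0.3634, 0.172]
ee_rot: [[-1.0, 0.006, 0.001], [-0.001, 0.006, -1.0], [-0.006, -1.0, -0.006]]
wrist_force: [0.5, -0.0, -0.1]
gripper_width: 0.998
```

```bash
python3 inc.py .454 -.3645 .17; python3 cap.py s12 side 190 110 200 150 4;  python3 ov.py s12 190 110 4 .576 -.0445 .487 .362 .003
```

```text
t 13.55 p [0.4888 0.3634 0.172 ] F [ 0.53 -0.   -0.1 ] w 0.998
inc [ 0.0353 -0.0026  0.7279] [ 0.0061  0.0007 -0.006 ]
```

View pics/s12_ov.png

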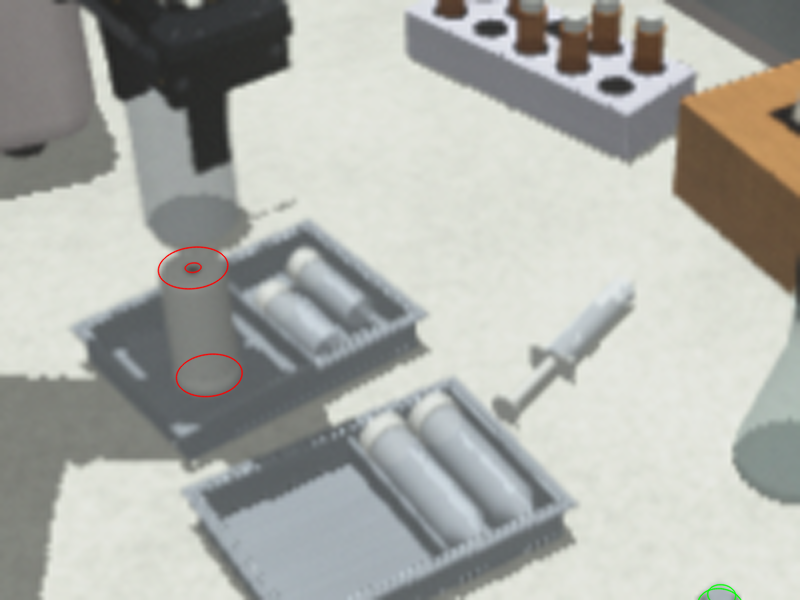

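move_arm(
  increments="-1 0.035 0 0.728 0 0 0;-1 0.035 0 0.728 0 0 0;-1 0.035 0 0.728 0 0 0;-1 0.035 0 0.728 0 0 0;-1 0.035 0 0.728 0 0 0;-1 0.035 0 0.728 0 0 0;-1 0.035 0 0.728 0 0 0;-1 0.035 0 0.728 0 0 0",
)

```text
time_s: 14.4
tcp_pos: [0.4664, -0.0398, 0.1663]
ee_rot: [[-1.0, -0.003, 0.001], [-0.001, -0.0, -1.0], [0.003, -1.0, 0.0]]
wrist_force: [0.7, -1.0, 0.1]
gripper_width: 1.002
```

```bash
python3 inc.py .454 -.3645 .17
```

```text
t 14.4 p [ 0.4664 -0.0398  0.1663] F [ 0.73 -1.03  0.06] w 1.002
inc [ 0.0126 -0.0036  0.3247] [-0.0003  0.0005  0.0027]
```

move_arm(
  increments="-1 0.014 0 0.312 0 0 0;-1 0.014 0 0.312 0 0 0;-1 0.014 0 0.312 0 0 0;-1 0.014 0 0.312 0 0 0;-1 0.014 0 0.312 0 0 0;-1 0.014 0 0.312 0 0 0;-1 0.014 0 0.312 0 0 0;-1 0.014 0 0.312 0 0 0",
)

```text
time_s: 15.2
tcp_pos: [0.4527, -0.351, 0.1654]
ee_rot: [[-1.0, -0.004, -0.004], [0.004, 0.002, -1.0], [0.004, -1.0, -0.002]]
wrist_force: [0.3, 0.7, 0.4]
gripper_width: 1.005
```

```bash
python3 inc.py .4535 -.3645 .051
```

```text
t 15.2 p [ 0.4527 -0.351   0.1654] F [0.27 0.73 0.38] w 1.005
inc [-0.0013  0.1144  0.0137] [ 0.0019 -0.0036  0.0035]
```

move_arm(
  increments="-1 0 0 0.013 0 -0.003 0;-1 0 0 0.013 0 -0.003 0;-1 0 0 0.013 0 -0.003 0;-1 0 0.03 0.013 0 -0.003 0;-1 0 0.03 0.013 0 -0.003 0",
)

```text
time_s: 15.7
tcp_pos: [0.4519, -0.3603, 0.1345]
ee_rot: [[-1.0, -0.006, 0.004], [-0.004, 0.004, -1.0], [0.006, -1.0, -0.004]]
wrist_force: [-0.5, 0.1, -0.3]
gripper_width: 0.998
```

```bash
python3 inc.py .4535 -.3645 .051; python3 cap.py s13 side 300 240 230 230 2.6; python3 ov.py s13 300 240 2.6 .576 -.0445 .4535 -.3645 .005
```

```text
t 15.7 p [ 0.4519 -0.3603  0.1345] F [-0.52  0.05 -0.3 ] w 0.998
inc [-0.0021  0.0835  0.0046] [0.0044 0.0037 0.0062]
```

View pics/s13_ov.png

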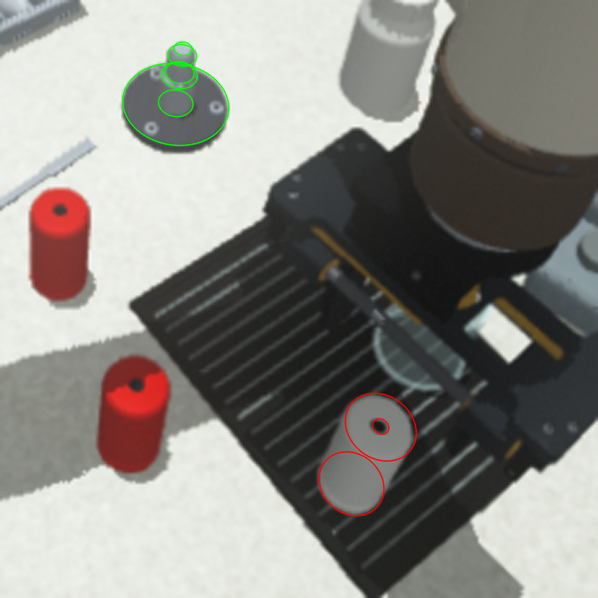

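move_arm(
  increments="-1 -0.0015 0 0.0035 0 0.002 0;-1 -0.0015 0 0.0035 0 0.002 0;-1 -0.0015 0 0.0035 0 0.002 0",
)

```text
time_s: 16.05
tcp_pos: [0.4562, -0.3666, 0.1387]
ee_rot: [[-1.0, 0.002, 0.001], [-0.001, -0.001, -1.0], [-0.002, -1.0, 0.001]]
wrist_force: [0.0, -0.4, 0.1]
gripper_width: 1.002
```

```bash
python3 inc.py .4535 -.3645 .0505
```

```text
t 16.05 p [ 0.4562 -0.3666  0.1387] F [ 0.05 -0.42  0.11] w 1.002
inc [ 0.0028  0.0882 -0.0022] [-0.0009  0.0013 -0.0017]
```

move_arm(
  increments="-1 0.0015 0.03 -0.001 0 0 0;-1 0.0015 0.06 -0.001 0 0 0;-1 0.0015 0.086 -0.001 0 0 0;-1 0.0015 0.086 -0.001 0 0 0;-1 0.0015 0.086 -0.001 0 0 0;-1 0.0015 0.086 -0.001 0 0 0",
)

```text
time_s: 16.65
tcp_pos: [0.4555, -0.3661, 0.0536]
ee_rot: [[-1.0, 0.003, 0.002], [-0.002, -0.002, -1.0], [-0.003, -1.0, 0.002]]
wrist_force: [0.7, -0.4, 0.2]
gripper_width: 0.997
```

```bash
python3 inc.py .4535 -.3645 .0505
```

```text
t 16.65 p [ 0.4555 -0.3661  0.0536] F [ 0.67 -0.43  0.22] w 0.997
inc [ 0.002   0.0031 -0.0016] [-0.0019  0.0016 -0.0032]
```

move_arm(
  increments="-1 0.001 0.003 -0.001 0 0 0;-1 0.001 0.003 -0.001 0 0 0;-1 0.001 0.003 -0.001 0 0 0;-1 0.001 0.003 -0.001 0 0 0",
)

```text
time_s: 17.05
tcp_pos: [0.4532, -0.3644, 0.049]
ee_rot: [[-1.0, 0.001, 0.001], [-0.001, -0.0, -1.0], [-0.001, -1.0, 0.0]]
wrist_force: [-0.4, -0.4, -0.1]
gripper_width: 1.0
```

```bash
python3 inc.py .4535 -.3645 .0505
```

```text
t 17.05 p [ 0.4532 -0.3644  0.049 ] F [-0.39 -0.4  -0.06] w 1.0
inc [-0.0003 -0.0015  0.0001] [-0.0003  0.0012 -0.0005]
```

move_arm(
  increments="1 0 -0.001 0 0 0 0;1 0 -0.001 0 0 0 0;1 0 -0.001 0 0 0 0;1 0 -0.001 0 0 0 0;1 0 -0.001 0 0 0 0;1 0 -0.001 0 0 0 0;1 0 -0.001 0 0 0 0;1 0 -0.001 0 0 0 0",
)

```text
time_s: 17.85
tcp_pos: [0.4531, -0.3643, 0.0496]
ee_rot: [[-1.0, -0.0, 0.001], [-0.001, 0.0, -1.0], [0.0, -1.0, -0.0]]
wrist_force: [-0.7, 0.3, -0.2]
gripper_width: 0.501
```

```bash
python3 inc.py .4535 -.3645 .0505
```

```text
t 17.85 p [ 0.4531 -0.3643  0.0496] F [-0.68  0.25 -0.21] w 0.501
inc [-0.0004 -0.0009  0.0002] [0.0001 0.0012 0.0001]
```

move_arm(
  increments="1 0 0 0 0 0 0;1 0 -0.02 0 0 0 0;1 0 -0.05 0 0 0 0;1 0 -0.09 0 0 0 0;1 0 -0.12 0 0 0 0;1 0 -0.12 0 0 0 0",
)

```text
time_s: 18.45
tcp_pos: [0.4557, -0.366, 0.175]
ee_rot: [[-1.0, 0.009, 0.002], [-0.002, -0.005, -1.0], [-0.009, -1.0, 0.005]]
wrist_force: [0.9, -0.8, -0.8]
gripper_width: 0.5
```

```bash
python3 inc.py .576 -.0445 .17
```

```text
t 18.45 p [ 0.4557 -0.366   0.175 ] F [ 0.89 -0.82 -0.82] w 0.5
inc [-0.1209  0.0043 -0.3213] [-0.0055  0.0019 -0.0091]
```

move_arm(
  increments="1 -0.122 0 -0.321 0 0 0;1 -0.122 0 -0.321 0 0 0;1 -0.122 0 -0.321 0 0 0;1 -0.122 0 -0.321 0 0 0;1 -0.122 0 -0.321 0 0 0;1 -0.122 0 -0.321 0 0 0;1 -0.122 0 -0.321 0 0 0;1 -0.122 0 -0.321 0 0 0",
)

```text
time_s: 19.25
tcp_pos: [0.576, -0.0387, 0.1685]
ee_rot: [[-1.0, -0.0, 0.007], [-0.007, 0.001, -1.0], [0.0, -1.0, -0.001]]
wrist_force: [0.0, -0.5, -1.1]
gripper_width: 0.498
```

```bash
python3 inc.py .576 -.0445 .16
```

```text
t 19.25 p [ 0.576  -0.0387  0.1685] F [ 0.03 -0.49 -1.07] w 0.498
inc [0.     0.0085 0.0058] [0.0006 0.0069 0.0004]
```

move_arm(
  increments="1 0 0 0.003 0 0.003 0;1 0 0 0.003 0 0.003 0;1 0 0.015 0.003 0 0.003 0;1 0 0.03 0.003 0 0.003 0;1 0 0.035 0.003 0 0.003 0;1 0 0.035 0.003 0 0.003 0",
)

```text
time_s: 19.85
tcp_pos: [0.5738, -0.0475, 0.1339]
ee_rot: [[-1.0, -0.002, -0.004], [0.004, -0.0, -1.0], [0.002, -1.0, 0.0]]
wrist_force: [0.7, -0.4, -0.2]
gripper_width: 0.5
```

```bash
python3 inc.py .576 -.0445 .11;  python3 cap.py s14 side 290 170 150 150 4; python3 ov.py s14 290 170 4 .576 -.0445 .576 -.0445 .088
```

```text
t 19.85 p [ 0.5738 -0.0475  0.1339] F [ 0.7  -0.4  -0.15] w 0.5
inc [-0.0022  0.0239 -0.003 ] [-0.0004 -0.0037  0.002 ]
```

View pics/s14_ov.png

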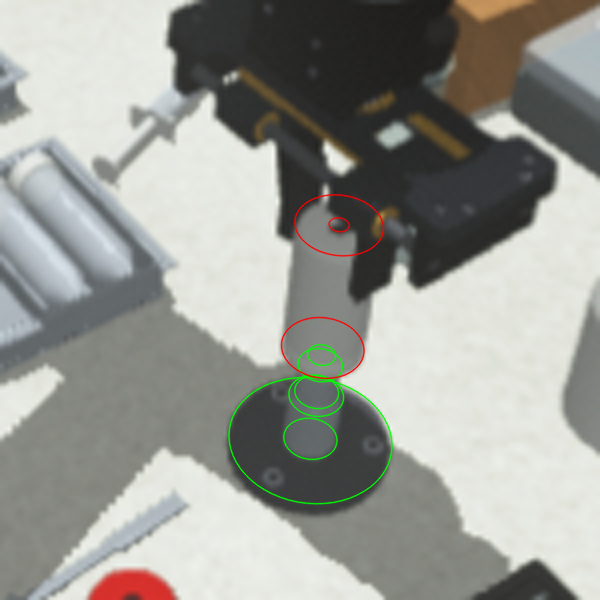

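move_arm(
  increments="1 -0.001 0 -0.002 0 -0.002 0;1 -0.001 0 -0.002 0 -0.002 0;1 -0.001 0 -0.002 0 -0.002 0",
)

```text
time_s: 20.2
tcp_pos: [0.576, -0.0441, 0.1352]
ee_rot: [[-1.0, 0.001, 0.0], [-0.0, 0.0, -1.0], [-0.001, -1.0, -0.0]]
wrist_force: [0.2, 0.3, 0.1]
gripper_width: 0.497
```

```bash
python3 inc.py .576 -.0445 .11
```

```text
t 20.2 p [ 0.576  -0.0441  0.1352] F [0.21 0.26 0.07] w 0.497
inc [0.0001 0.0252 0.0005] [ 0.0002  0.0004 -0.0011]
```

move_arm(
  increments="1 0 0.005 0 0 0 0;1 0 0.011 0 0 0 0;1 0 0.017 0 0 0 0;1 0 0.022 0 0 0 0;1 0 0.027 0 0 0 0;1 0 0.031 0 0 0 0;1 0 0.033 0 0 0 0;1 0 0.033 0 0 0 0",
)

```text
time_s: 21.0
tcp_pos: [0.5755, -0.0442, 0.1013]
ee_rot: [[-1.0, -0.001, 0.0], [-0.0, -0.0, -1.0], [0.001, -1.0, 0.0]]
wrist_force: [-0.3, 0.8, -0.5]
gripper_width: 0.498
```

```bash
python3 inc.py .576 -.0445 .096
```

```text
t 21.0 p [ 0.5755 -0.0442  0.1013] F [-0.27  0.82 -0.53] w 0.498
inc [-0.0005  0.0053  0.0003] [-0.0002  0.0003  0.0006]
```

move_arm(
  increments="1 -0.0005 0.002 0 0 0 0;1 -0.0005 0.004 0 0 0 0;1 -0.0005 0.005 0 0 0 0;1 -0.0005 0.006 0 0 0 0;1 -0.0005 0.007 0 0 0 0;1 -0.0005 0.008 0 0 0 0;1 -0.0005 0.009 0 0 0 0;1 -0.0005 0.009 0 0 0 0",
)

```text
time_s: 21.8
tcp_pos: [0.5761, -0.0442, 0.0925]
ee_rot: [[-1.0, -0.0, 0.0], [-0.0, -0.0, -1.0], [0.0, -1.0, 0.0]]
wrist_force: [0.5, 1.3, -1.4]
gripper_width: 0.498
```

```bash
python3 inc.py .576 -.0445 .085
```

```text
t 21.8 p [ 0.5761 -0.0442  0.0925] F [ 0.54  1.32 -1.43] w 0.498
inc [0.0001 0.0075 0.0003] [-0.      0.0001  0.0003]
```

move_arm(
  increments="1 0 0.003 0 0 0 0;1 0 0.007 0 0 0 0;1 0 0.011 0 0 0 0;1 0 0.015 0 0 0 0;1 0 0.015 0 0 0 0",
)

```text
time_s: 22.3
tcp_pos: [0.5756, -0.0442, 0.0767]
ee_rot: [[-1.0, -0.002, 0.0], [-0.0, -0.0, -1.0], [0.002, -1.0, 0.0]]
wrist_force: [0.1, -0.2, 0.2]
gripper_width: 0.502
```

```bash
python3 inc.py .576 -.0445 .06; python3 cap.py s15 side 290 170 150 150 4; python3 ov.py s15 290 170 4 .576 -.0445 .576 -.0445 .032
```

```text
t 22.3 p [ 0.5756 -0.0442  0.0767] F [ 0.14 -0.19  0.24] w 0.502
inc [-0.0004  0.0167  0.0003] [-0.0002  0.      0.0018]
```

View pics/s15_ov.png

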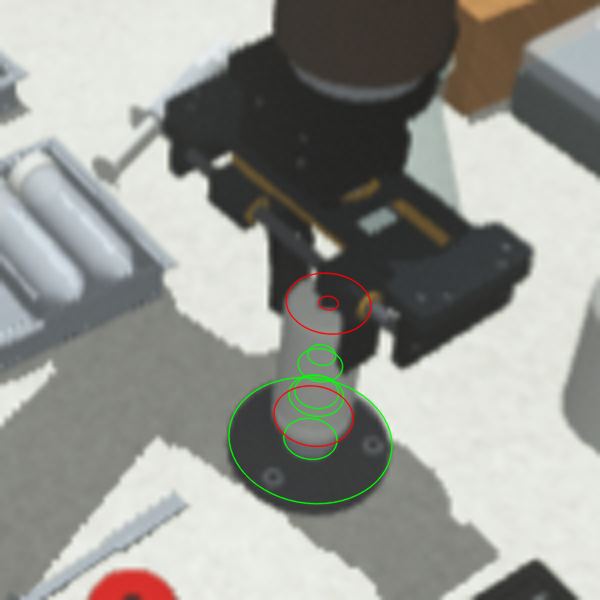

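move_arm(
  increments="1 0 0.004 0 0 0 0;1 0 0.008 0 0 0 0;1 0 0.012 0 0 0 0;1 0 0.015 0 0 0 0;1 0 0.017 0 0 0 0;1 0 0.017 0 0 0 0",
)

```text
time_s: 22.95
tcp_pos: [0.576, -0.0442, 0.0603]
ee_rot: [[-1.0, -0.001, 0.0], [-0.0, -0.0, -1.0], [0.001, -1.0, 0.0]]
wrist_force: [0.1, 0.3, -1.3]
gripper_width: 0.497
```

```bash
python3 inc.py .576 -.0445 .0566
```

```text
t 22.95 p [ 0.576  -0.0442  0.0603] F [ 0.14  0.29 -1.3 ] w 0.497
inc [-0.      0.0037  0.0003] [-0.0001  0.0002  0.0007]
```

move_arm(
  increments="1 0 0.001 0 0 0 0;1 0 0.002 0 0 0 0;1 0 0.003 0 0 0 0;1 0 0.004 0 0 0 0;1 0 0.005 0 0 0 0;1 0 0.005 0 0 0 0",
)

```text
time_s: 23.55
tcp_pos: [0.5766, -0.0442, 0.0566]
ee_rot: [[-1.0, 0.001, 0.001], [-0.001, -0.0, -1.0], [-0.001, -1.0, 0.0]]
wrist_force: [-1.1, 0.4, 4.6]
gripper_width: 0.498
```

```bash
python3 inc.py .576 -.0445 .0566;python3 cap.py s16 side 290 170 150 150 4; python3 ov.py s16 290 170 4 .576 -.0445 .576 -.0445 .012
```

```text
t 23.55 p [ 0.5766 -0.0442  0.0566] F [-1.07  0.41  4.64] w 0.498
inc [0.0006 0.     0.0003] [-0.0002  0.0006 -0.0009]
```

View pics/s16_ov.png

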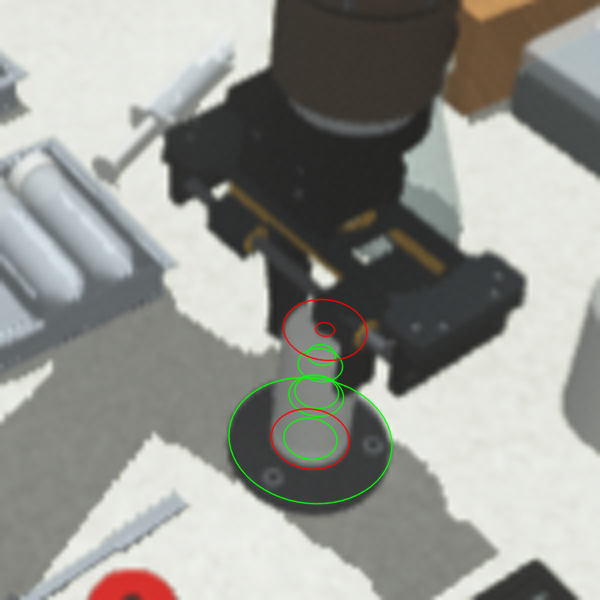

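move_arm(
  increments="1 0 -0.01 0 0 0 0;1 0 -0.035 0 0 0 0;1 0 -0.07 0 0 0 0;1 0 -0.1 0 0 0 0;1 0 -0.115 0 0 0 0;1 0 -0.115 0 0 0 0",
)

```text
time_s: 24.2
tcp_pos: [0.5779, -0.044, 0.1737]
ee_rot: [[-1.0, 0.006, 0.0], [-0.0, 0.001, -1.0], [-0.006, -1.0, -0.001]]
wrist_force: [0.0, -0.3, -1.3]
gripper_width: 0.5
```

```bash
python3 inc.py .462 .171 .16
```

```text
t 24.2 p [ 0.5779 -0.044   0.1737] F [ 0.01 -0.26 -1.29] w 0.5
inc [ 0.1159  0.0132 -0.2151] [ 0.0008  0.0004 -0.0064]
```

move_arm(
  increments="1 0.115 0.01 -0.215 0 0 0;1 0.115 0.01 -0.215 0 0 0;1 0.115 0.01 -0.215 0 0 0;1 0.115 0.01 -0.215 0 0 0;1 0.115 0.01 -0.215 0 0 0;1 0.115 0.01 -0.215 0 0 0;1 0.115 0.01 -0.215 0 0 0;1 0.115 0.01 -0.215 0 0 0",
)

```text
time_s: 25.0
tcp_pos: [0.461, 0.1701, 0.1599]
ee_rot: [[-1.0, -0.001, -0.001], [0.001, -0.001, -1.0], [0.001, -1.0, 0.001]]
wrist_force: [-0.6, -0.2, -1.4]
gripper_width: 0.499
```

```bash
python3 inc.py .462 .171 .0475; python3 cap.py s17 side 190 130 200 150 4; python3 ov.py s17 190 130 4 .576 -.0445 .462 .171 .003
```

```text
t 25.0 p [0.461  0.1701 0.1599] F [-0.56 -0.16 -1.38] w 0.499
inc [-0.0012  0.1124 -0.001 ] [-0.0009 -0.0006  0.0013]
```

View pics/s17_ov.png

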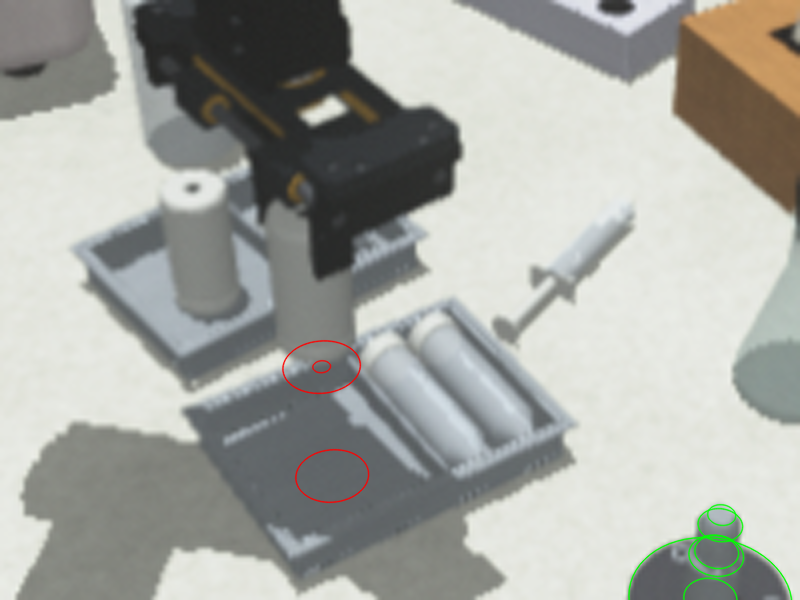

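move_arm(
  increments="1 0 0.03 0 0 0 0;1 0 0.06 0 0 0 0;1 0 0.085 0 0 0 0;1 0 0.1 0 0 0 0;1 0 0.105 0 0 0 0;1 0 0.105 0 0 0 0",
)

```text
time_s: 25.65
tcp_pos: [0.4614, 0.1697, 0.0551]
ee_rot: [[-1.0, -0.001, -0.002], [0.002, -0.001, -1.0], [0.001, -1.0, 0.001]]
wrist_force: [0.8, -0.1, 0.4]
gripper_width: 0.497
```

```bash
python3 inc.py .462 .171 .0475
```

```text
t 25.65 p [0.4614 0.1697 0.0551] F [ 0.83 -0.08  0.44] w 0.497
inc [-0.0007  0.0076 -0.0013] [-0.0011 -0.0015  0.0012]
```

move_arm(
  increments="1 0 0.002 0 0 0 0;1 0 0.004 0 0 0 0;1 0 0.006 0 0 0 0;1 0 0.007 0 0 0 0;1 0 0.008 0 0 0 0;1 0 0.008 0 0 0 0",
)

```text
time_s: 26.25
tcp_pos: [0.4611, 0.1709, 0.0477]
ee_rot: [[-1.0, -0.0, 0.0], [-0.0, -0.0, -1.0], [0.0, -1.0, 0.0]]
wrist_force: [0.6, -0.1, -0.1]
gripper_width: 0.5
```

```bash
python3 inc.py .462 .171 .0475
```

```text
t 26.25 p [0.4611 0.1709 0.0477] F [ 0.59 -0.1  -0.1 ] w 0.5
inc [-0.0009  0.0002 -0.0001] [-0.      0.0003  0.0001]
```

move_arm(
  increments="1 0 0.001 0 0 0 0;1 0 0.0015 0 0 0 0;1 0 0.0015 0 0 0 0",
)

```text
time_s: 26.55
tcp_pos: [0.4616, 0.171, 0.0475]
ee_rot: [[-1.0, 0.001, 0.001], [-0.001, 0.0, -1.0], [-0.001, -1.0, -0.0]]
wrist_force: [-1.8, -0.9, 6.8]
gripper_width: 0.5
```

```bash
python3 inc.py .462 .171 .0475
```

```text
t 26.55 p [0.4616 0.171  0.0475] F [-1.78 -0.87  6.78] w 0.5
inc [-0.0004  0.     -0.    ] [ 0.     0.001 -0.001]
```

Contact made; release, then rise.

move_arm(
  increments="-1 0 -0.001 0 0 0 0;-1 0 -0.001 0 0 0 0;-1 0 -0.001 0 0 0 0;-1 0 -0.001 0 0 0 0;-1 0 -0.001 0 0 0 0;-1 0 -0.001 0 0 0 0;-1 0 -0.001 0 0 0 0",
)

```text
time_s: 27.25
tcp_pos: [0.4611, 0.1708, 0.0471]
ee_rot: [[-1.0, -0.0, 0.0], [-0.0, -0.0, -1.0], [0.0, -1.0, 0.0]]
wrist_force: [-0.9, 1.1, -0.0]
gripper_width: 0.982
```

move_arm(
  increments="-1 0 -0.02 0 0 0 0;-1 0 -0.06 0 0 0 0;-1 0 -0.1 0 0 0 0;-1 0 -0.14 0 0 0 0;-1 0 -0.17 0 0 0 0;-1 0 -0.17 0 0 0 0;-1 0 -0.17 0 0 0 0",
)

```text
time_s: 27.95
tcp_pos: [0.461, 0.1709, 0.2175]
ee_rot: [[-1.0, 0.001, -0.0], [0.0, 0.001, -1.0], [-0.001, -1.0, -0.001]]
wrist_force: [0.2, -0.3, -0.7]
gripper_width: 0.995
```

```bash
python3 inc.py .462 .171 .2; python3 cap.py s18 side 0 0 640 480 1.25; python3 cap.py t18 top 0 0 640 480 1.25
```

```text
t 27.95 p [0.461  0.1709 0.2175] F [ 0.21 -0.25 -0.65] w 0.995
inc [-0.001   0.0175 -0.0001] [ 0.0012 -0.0001 -0.0006]
```

View pics/s18.png

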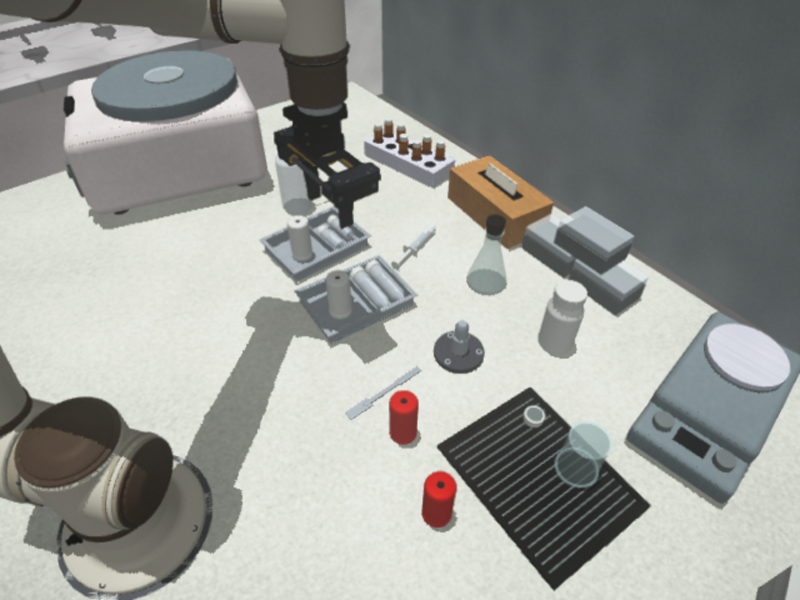

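View pics/t18.png

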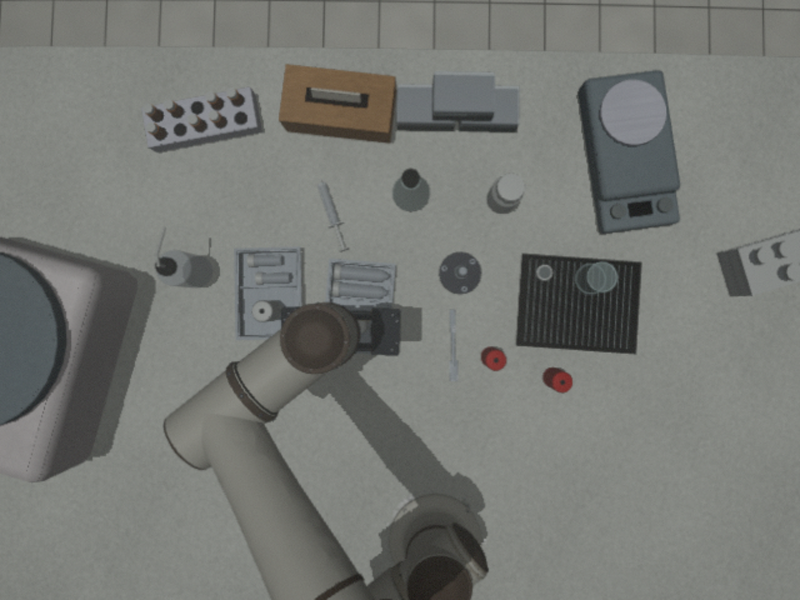

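Both adapters stand in the trays, side view (300,240) and (338,293). The reds, beaker, cap and the rest are where they were, and the gripper is clear.

```bash
python3 -c "
from station import r
print(r.finish_job())"
```

```text
the job is handed in; nothing more can be done
None
```

Both adapters have been gauged, one at a time, and each stands mouth down in the empty compartment of its tray. I handed the job in at about 28 s of the 66 s allowed.

- **First adapter (nearer the gauge on the mat):** It stopped at the shoulder, with the rim about 50 mm above the bench at 7–10 N. It had only about 1.4 mm of side play on the 24 mm nose, so it is the 27 mm bore. It went into tray B with the thin tubes.
- **Second adapter:** It passed the shoulder with no measurable force. It seated on the gauge's base with the rim at 12 mm and about 5 N of contact, so it is the 33 mm bore. It went into tray A with the thick conical tubes.

**Last checks:** The final side picture shows both adapters upright in their compartments. In the top picture the arm hides the one in tray A. By eye, the red look-alikes and the other bystanders are where they started. The gripper is open and clear, and no check failed or disagreed. The highest wrist force I read at the end of a move was about 10 N.

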